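Check the large bell mould with the pyrometer, then hold its cover up

ROBOT

A 6-joint arm with a two-finger parallel gripper is mounted at the origin on the work surface. World frame = base frame: x ahead of the robot, y to its left, z up, the work surface at z = 0. Lengths are in m, angles in rad, forces in N, time in s.
With the tool pointing down it reaches from about 0.25 to 0.8 m from the base axis. Payload 8.5 kg.
Tool frame: the origin (TCP) lies between the finger pads; the fingertips stand ahead of it and the grasp point (between the pads) is the TCP (tcp_to_tips is the z of the fingertips in the tool frame, in m); z points along the fingers, x is the direction in which the jaws open and shut, and the axes are right-handed (so a half turn about z gives the same grasp; the last joint's range is limited). The gripper opens to 85 mm and grips with 20 to 120 N. Pads are 22 mm wide; open, the fingers measure 114 mm over their backs; the gripper's body (76 mm by 85 mm) begins 54 mm behind the grasp point. The pads swing forward as they close: fully open they stand 13 mm farther back than shut.
Start: joints at [1.324, 0.238, -0.013, 1.319, 0, 1.571], TCP at [0.128, 0.509, 0.25] pointing down, gripper open.
Joint ranges: [-2.66, 2.66], [-1.03, 1.9], [-1.14, 1.46], [-1.82, 2.27], [-1.45, 1.34], [-3.14, 3.14]. Speed limits (rad/s): [2.22, 2.22, 2.79, 3.14, 3.14, 3.14].

INTERFACE

Orientations are given as a unit quaternion [w, x, y, z].
In Python, from station import get_obs, grab_frame, close_job, find_in, masks_of, pinpoint, tcp_to_tips gives the robot as it stands.
- The arm moves only by the tool move_arm, never from a script. Its argument "series" is a list of rows, each an object with "offset": the shift along the tool's x, y, z in cm, a list of three; "rot": the turn, a rotation vector about the tool's x, y, z in rad, a list of three; "jaw": the gripper command: -1 is fully open, 1 is shut, values between are in proportion. A call has 1 to 5 rows; each row shifts and turns the commanded pose from where the row before left it, along the tool's axes as they then stand; what a row does not reach is not made up. A row lasts 1/12 s, in which the tool goes at most 41.7 mm and 7.16 degrees, less where a joint would pass 70% of its speed; a pose out of reach is approached as far as the arm can. A call is refused whole if a number of a shift passes 4.17 or a number of a turn 0.125, either way. A call with a gripper value outside its range is refused whole. The fingers move at their own pace and stop on an object; "grip_force" is the grip in N (left out, the last holds). Time passes only in rows, so rows that do not move let the fingers close. It gives the time, the measured TCP pose, the force and the opening at its end, in the units of the state.
- get_obs(): the state, without advancing time (a new reading comes with each control period).
- grab_frame(name): name is "scene" or "top" or "wrist"; returns a dict with "frame" (400x640x3 uint8, blue, green, red), "depth" (400x640 float32, m along the optical axis (not along the pixel's ray), 0 where there is no reading), "mtx" (3x3 intrinsics, pixels), "pose" (4x4, takes a point from camera to world coordinates). Camera axes: x right, y up, looking along -z (the intrinsics and any distortion apply to the point x, -y, -z); pixel columns grow to the right and rows downward; lengths in m; the calibration is good to about 2 mm. A picture is of the moment at which its call begins.
- close_job(): hands the job in, once; it reports no verdict.
Trained networks look in the newest picture that a camera, given by its name, has taken for a name from the list of things; names that differ only in an ending like _2 or _b are one class to them, and where a whole thing is asked for, a point or a joint stands for the part that bears it (a point fixed in the world has none). Each returns a list of dicts, best first, with "confidence" (0 to 1); they miss things now and then, are a little off and sometimes report something else, mostly with a low value. They report only what shows in the picture. A call takes as long as a camera call. They do not tell look-alikes from the thing itself.
- find_in(query, camera): "xyz" ([x, y, z] in m, in world coordinates, good to about 4 mm: the middle of the surface that is visible of it).
- masks_of(query, camera): "region" (400x640 bool, what is visible of it).
- pinpoint(query, camera): "xyz" ([x, y, z] in m, in world coordinates, good to about 4 mm: a listed point, or the origin of a listed thing).
The state is a dict: "clock": time; "joints": joint angles; "dq": joint speeds; "joint_efforts": joint torques, N m; "eef_pos": TCP position; "orientation": TCP orientation; "force": force on the tool from outside, world axes, zero at the start; "torque": the same for the moment, N m; "finger_gap": finger opening in m.
Only numpy, scipy, OpenCV 4.12 (cv2) and the standard library are available. Lean on these libraries where they do the work, as an engineer would, in place of code of your own. Each camera call takes 0.05 s, during which the arm holds its last target.

TASK

Before opening the larger of the two bell moulds, take the pyrometer out of its holder, point it straight down at the pouring hole in that mould's cover from about 6 cm above and hold it steady there for a good second, then stand it back upright in its holder and let go. Then lift the cover off that mould by its lug and hold it steady and level about 10 cm above the mould, so that the bell inside can be looked at; keep it there for two seconds and finish the program while still holding it up. Leave the small mould's cover and the two loose bells alone, and never tip the large cover.

Things in the scene. Friction and masses are not known exactly. Their poses are not given: they have to be found in the camera images.
- mould: The larger mould: fixed, dark steel, upright open-topped cylinder, 150 mm outer diameter, 85 mm high, 7 mm wall, a brass bell inside up to 73 mm height. Two steel wire carrying handles stick out 28 mm from its sides (+y and -y of its frame) at half height. Origin at the centre of its underside on the bench, z up.
- cover: Large mould's loose steel cover, 0.4 to 0.85 kg: disc 150 mm wide, 6 mm thick, on the rim; a 124 mm step reaches 8 mm down inside (6 mm side play). Central upright flat lug: 36 mm along x, 12 mm thick along y, top 56 mm above the disc's underside. Pouring cup on top, 46 mm from the centre at +x. Balances within 2 mm of the lug centre. Origin: centre of disc underside, 85 mm above the bench; z up.
- pour_hole (a point): The pouring hole of the large cover: centre of the mouth of its pouring cup, level with the cup's rim, 20 mm above the plate's underside. Cup: 38 mm outer diameter at the rim, 30 mm inside, 14 mm high, dark bottom. The x axis points away from the lug.
- pyrometer: Pyrometer: contactless thermometer wand, 0.22 kg, upright, lens down, in its holder. Round steel barrel, 30 mm diameter, 0 to 80 mm above its lower end; then a black handle, 40 mm along x, 28 mm along y, from 80 to 165 mm. Origin: centre of the lower end (the lens); it looks along -z; z up.
- holder: The pyrometer's holder: fixed, open-topped square steel box, 52 mm outside, 40 mm inside, rim 70 mm above the bench, on a 90 mm square foot 5 mm thick. Origin at the centre of its underside, z up; the walls are parallel to x and y.
- holder_floor (a point): Centre of the holder's inner floor, 6 mm above the bench: the pyrometer's lower end stands here.
- small_mould: The smaller mould, bystander: fixed, like the large one but 116 mm diameter, 60 mm high; wire handles stick out 28 mm. Origin at the centre of its underside.
- small_cover: The smaller mould's loose cover, bystander, to be left alone: 116 mm diameter with a lug and cup of the same size as the large cover's. Its lug's top is 116 mm above the bench. Origin at the centre of the plate's underside.
- bell_a: Loose brass bell standing mouth down on the bench, bystander: 80 mm diameter, 80 mm high. Origin at the centre of its underside.
- bell_b: Loose smaller brass bell standing mouth down, bystander: 68 mm diameter, 68 mm high. Origin at the centre of its underside.
Mind the look-alikes: they are no part of the job. Leave any purple look-alike of the cover alone. Leave any red look-alike of the pyrometer alone.

How it is judged:
By the outcome, as a careful person would: the job done as asked, in the order asked, and still so for the second after the job is handed in, while the arm keeps its last pose, push and grip.
It also fails if it takes over 72 s, if anything falls off the work surface, if the arm or the gripper's body presses on something with over 40 N, if the wrist force passes 120 N, or if a joint passes its speed limit or range.

## Working session

There is one attempt and no reset: what is moved stays moved. The work goes in short steps, Python scripts to look and compute and a tool call to move; the robot and the scene stay as the last step left them, time stands still between calls to the robot, and variables do not carry over. Pictures are saved under pics/ and viewed, and the job is handed in when it is done.

Besides the shell and the picture viewer there is one more tool, called after "Call:" as name([rows], argument=value, ...), one row to a line, values as JSON. move_arm: Moves the arm, as the interface text tells. Its arguments: {"type":"object","properties":{"series":{"type":"array"},"grip_force":{"type":"number"}},"required":["series"]}

```bash
mkdir -p pics; cat > h.py <<'E'
import numpy as np, cv2
from station import *
E
python3 - <<'E'
from h import *
import station
print(tcp_to_tips if not callable(tcp_to_tips) else tcp_to_tips())
print(get_obs())
for c in ("scene","top","wrist"):
    f=grab_frame(c); cv2.imwrite(f"pics/{c}0.png",f["frame"]); print(c,f["pose"].round(3).tolist())
    for q in ("cover","pour_hole","pyrometer","holder","holder_floor","mould","small_mould","small_cover","bell_a"):
        for d in pinpoint(q,c): print(c,q,round(d["confidence"],2),np.round(d["xyz"],3))
E
```

```text
0.019
{'clock': 0.0, 'joints': array([ 1.32397346e+00,  2.38818079e-01, -1.42209675e-02,  1.31920188e+00,
        3.71243781e-06,  1.57079360e+00]), 'dq': array([ 0.00107013,  0.00086983,  0.00019136,  0.00057496, -0.00047256,
       -0.00043223]), 'joint_efforts': array([-1.03090370e-03, -5.38777614e+01,  3.46443164e+01,  1.83174165e-02,
       -3.24956284e-05, -6.54396644e-06]), 'eef_pos': array([0.12817868, 0.50872993, 0.249671  ]), 'orientation': array([ 4.42521146e-04,  7.88771534e-01,  6.14686055e-01, -5.70870717e-04]), 'force': array([-0.53722291, -0.24667498,  0.33073841]), 'torque': array([-0.01154581, -0.00770463, -0.04715507]), 'finger_gap': 0.0855946659113316}
scene [[0.533, -0.637, 0.557, 1.171], [0.846, 0.41, -0.34, -0.272], [-0.012, 0.653, 0.757, 0.941], [0.0, 0.0, 0.0, 1.0]]
scene cover 0.95 [0.491 0.48  0.006]
scene cover 0.94 [0.526 0.258 0.088]
scene cover 0.34 [ 0.474 -0.287  0.06 ]
scene cover 0.26 [ 0.679 -0.156  0.001]
scene pour_hole 0.74 [0.568 0.224 0.1  ]
scene pour_hole 0.62 [0.456 0.454 0.028]
scene pyrometer 0.85 [ 0.518 -0.126  0.002]
scene pyrometer 0.
[... 457 characters left out ...]
69], [0.0, 0.0, 0.0, 1.0]]
top cover 0.78 [0.489 0.481 0.009]
top cover 0.66 [0.533 0.255 0.084]
top pour_hole 0.86 [0.453 0.454 0.027]
top pour_hole 0.75 [0.564 0.228 0.106]
top pour_hole 0.43 [0.682 0.134 0.   ]
top pyrometer 0.71 [ 0.517 -0.126 -0.   ]
top pyrometer 0.65 [ 0.536 -0.019  0.007]
top holder 0.64 [ 0.531 -0.023 -0.003]
top holder 0.17 [ 0.482 -0.288  0.058]
top holder_floor 0.64 [ 0.533 -0.018  0.004]
top small_mould 0.75 [ 0.476 -0.285  0.   ]
top small_mould 0.62 [0.561 0.226 0.107]
top bell_a 0.98 [0.681 0.132 0.001]
top bell_a 0.93 [ 0.683 -0.156 -0.002]
wrist [[0.243, -0.921, -0.303, 0.05], [0.97, 0.231, 0.077, 0.529], [-0.001, -0.313, 0.95, 0.374], [0.0, 0.0, 0.0, 1.0]]
```

View pics/scene0.png

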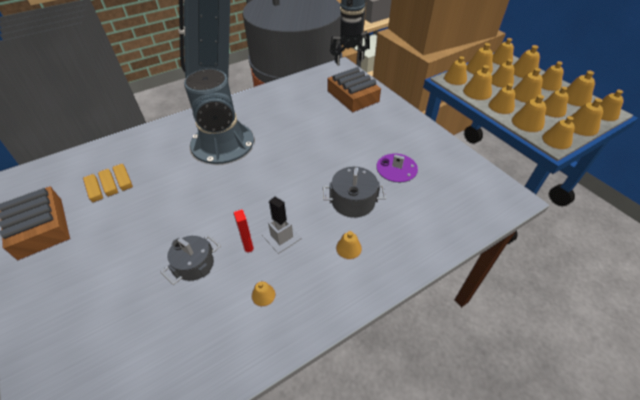

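View pics/top0.png

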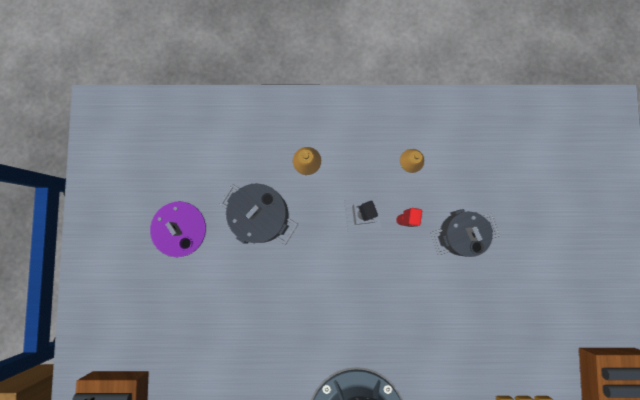

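Candidates: the pyrometer could be black in the holder at scene (279,212), or red at (243,230), which is the look-alike. The cover could be dark on the large mould at (355,190), purple at (397,167), a look-alike, or the small one at (190,255). I choose the black pyrometer and the dark large cover. Next come a close crop and the measurements.

```bash
cat >> h.py <<'E'
def cloud(f):
    d=f["depth"]; K=f["mtx"]; h,w=d.shape
    u,v=np.meshgrid(np.arange(w),np.arange(h))
    x=(u-K[0,2])/K[0,0]*d; y=(v-K[1,2])/K[1,1]*d
    P=np.stack([x,-y,-d,np.ones_like(d)],-1)@f["pose"].T
    P=P[...,:3]; P[d<=0]=np.nan
    return P
def sel(P,c,r,z0,z1):
    m=(np.hypot(P[...,0]-c[0],P[...,1]-c[1])<r)&(P[...,2]>z0)&(P[...,2]<z1)
    return m
def rect(p):
    (c,s,a)=cv2.minAreaRect((p[:,:2]*1000).astype(np.float32)); return np.round(c,1),np.round(s,1),round(a,1)
E
python3 - <<'E'
from h import *
for c in ("top","scene"):
    f=grab_frame(c);P=cloud(f)
    for n,cc,r,z0,z1 in (("handle",(.532,-.02),.05,.155,.185),("holder rim",(.532,-.02),.05,.06,.08),("foot",(.532,-.02),.075,.0035,.012),("lug",(.53,.257),.04,.128,.15),("cup",(.566,.226),.03,.1,.112),("disc",(.53,.257),.09,.086,.095)):
        m=sel(P,cc,r,z0,z1);p=P[m]
        if len(p)>4: print(c,n,len(p),p.mean(0).round(4),rect(p), p[:,2].max().round(4))
    a=f["frame"]
    def crop(u,v,s=40): return cv2.resize(a[v-s:v+s,u-s:u+s],(400,400),interpolation=cv2.INTER_CUBIC)
    cv2.imwrite(f"pics/crop_{c}.png",np.hstack([crop(*((368,212) if c=="top" else (275,225))),crop(*((258,213) if c=="top" else (355,190)))]))
E
```

```text
top handle 217 [ 0.5308 -0.0193  0.1694] (array([531.3, -20. ]), array([40.6, 28.4]), 20.0) 0.1743
top holder rim 124 [ 0.5243 -0.0104  0.0688] (array([531.3, -19.2]), array([51.6, 51. ]), 6.0) 0.0743
top foot 455 [ 0.5275 -0.014   0.0053] (array([536.9, -19.3]), array([119.2, 118.2]), 9.8) 0.0119
top lug 85 [0.5294 0.2555 0.1396] (array([529.8, 255.9]), array([11.8, 35.5]), 47.6) 0.1444
top cup 77 [0.5648 0.2269 0.1039] (array([562.8, 227.3]), array([35.1, 39.1]), 0.4) 0.1085
top disc 2522 [0.5279 0.2571 0.0904] (array([529.6, 255.8]), array([147.8, 145.8]), 89.6) 0.095
scene handle 148 [ 0.5356 -0.022   0.1674] (array([532.3, -20.5]), array([38.9, 28.3]), 18.2) 0.1743
scene holder rim 164 [ 0.5407 -0.0255  0.0674] (array([530.6, -20.5]), array([56.3, 53.5]), 5.0) 0.0798
scene foot 236 [ 0.5471 -0.0297  0.0055] (array([541.7, -22.4]), array([114.2,  93.1]), 75.6) 0.0119
scene lug 42 [0.5327 0.2527 0.1382] (array([530.5, 254.8]), array([11.9, 35.9]), 47.4) 0.1428
scene cup 47 [0.5614 0.2269 0.104 ] (array([560. , 227.5]), array([31.3, 46.8]), 53.2) 0.1111
scene disc 1089 [0.5327 0.2537 0.0901] (array([529.9, 256. ]), array([144.6, 147.8]), 56.3) 0.095
```

View pics/crop_top.png

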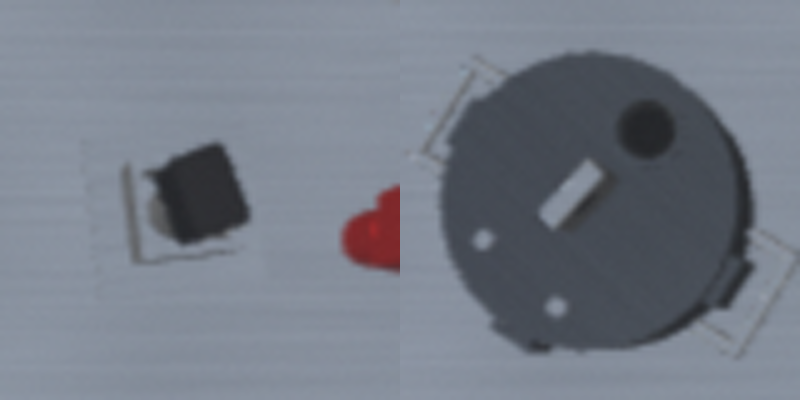

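View pics/crop_scene.png

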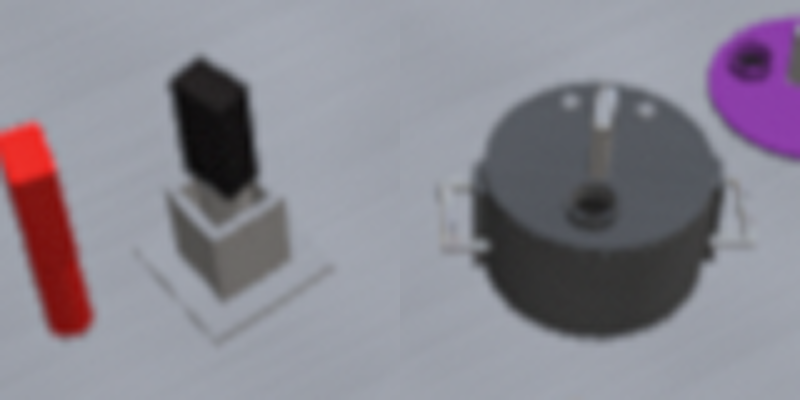

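The top crop shows a black handle in the steel holder at top (368,212), with the red one to its right. The large dark cover is at (258,213), with its cup at (267,199). In world coordinates:
- **Pyrometer:** (0.532, -0.020), long axis at about 19°.
- **Lug:** (0.530, 0.256), long axis at about -42°, top at 0.141 as expected.

Next is a planning helper that works out rows.

```bash
cat >> h.py <<'E'
from scipy.spatial.transform import Rotation as R
def Rdown(a):  # tool x at world angle a (deg), z down
    a=np.radians(a); return R.from_matrix(np.array([[np.cos(a),np.sin(a),0],[np.sin(a),-np.cos(a),0],[0,0,-1]]))
def cur():
    o=get_obs(); q=o["orientation"]; return np.array(o["eef_pos"]),R.from_quat([q[1],q[2],q[3],q[0]])
def plan(p1,a,n,start=None):
    p0,R0=start or cur(); R1=Rdown(a)
    rv=(R0.inv()*R1).as_rotvec(); print("total mm",((np.array(p1)-p0)*1000).round(1),"rot",rv.round(3))
    dR=R.from_rotvec(rv/n); Rc=R0; d=(np.array(p1)-p0)/n
    for i in range(n):
        print("{offset:",(Rc.inv().apply(d)*100).round(2).tolist(),"rot:",(rv/n).round(3).tolist()); Rc=Rc*dR
    return
def st():
    o=get_obs(); p,r=cur(); m=r.as_matrix()
    print("t",round(o["clock"],2),"p",p.round(4),"xang",np.degrees(np.arctan2(m[1,0],m[0,0])).round(2),"z",m[:,2].round(4),"F",o["force"].round(1),"gap",round(o["finger_gap"],4),"j",o["joints"].round(2))
E
python3 - <<'E'
from h import *
st(); plan([.532,-.020,.25],109.3,20)
E
```

```text
t 1.6 p [0.1282 0.5091 0.2503] xang 75.86 z [-0. -0. -1.] F [ 0.2  1.1 -0.2] gap 0.0853 j [ 1.32  0.24 -0.01  1.32  0.    1.57]
total mm [ 4.038e+02 -5.291e+02 -3.000e-01] rot [-0.     0.    -0.584]
{offset: [-2.07, 2.6, 0.0] rot: [-0.0, 0.0, -0.029]
{offset: [-2.15, 2.54, 0.0] rot: [-0.0, 0.0, -0.029]
{offset: [-2.22, 2.48, 0.0] rot: [-0.0, 0.0, -0.029]
{offset: [-2.29, 2.41, 0.0] rot: [-0.0, 0.0, -0.029]
{offset: [-2.36, 2.34, 0.0] rot: [-0.0, 0.0, -0.029]
{offset: [-2.43, 2.27, 0.0] rot: [-0.0, 0.0, -0.029]
{offset: [-2.49, 2.2, 0.0] rot: [-0.0, 0.0, -0.029]
{offset: [-2.56, 2.13, 0.0] rot: [-0.0, 0.0, -0.029]
{offset: [-2.62, 2.05, 0.0] rot: [-0.0, 0.0, -0.029]
{offset: [-2.68, 1.98, 0.0] rot: [-0.0, 0.0, -0.029]
{offset: [-2.73, 1.9, 0.0] rot: [-0.0, 0.0, -0.029]
{offset: [-2.79, 1.82, 0.0] rot: [-0.0, 0.0, -0.029]
{offset: [-2.84, 1.73, 0.0] rot: [-0.0, 0.0, -0.029]
{offset: [-2.89, 1.65, 0.0] rot: [-0.0, 0.0, -0.029]
{offset: [-2.94, 1.57, 0.0] rot: [-0.0, 0.0, -0.029]
{offset: [-2.98, 1.48, 0.0] rot: [-0.0, 0.0, -0.029]
{offset: [-3.02, 1.39, 0.0] rot: [-0.0, 0.0, -0.029]
{offset: [-3.06, 1.3, 0.0] rot: [-0.0, 0.0, -0.029]
{offset: [-3.1, 1.21, 0.0] rot: [-0.0, 0.0, -0.029]
{offset: [-3.13, 1.12, 0.0] rot: [-0.0, 0.0, -0.029]
```

Call:
move_arm([
  {"offset":[-2.1,2.6,0],"rot":[0,0,-0.029],"jaw":-1},
  {"offset":[-2.1,2.5,0],"rot":[0,0,-0.029],"jaw":-1},
  {"offset":[-2.2,2.5,0],"rot":[0,0,-0.029],"jaw":-1},
  {"offset":[-2.3,2.4,0],"rot":[0,0,-0.029],"jaw":-1},
  {"offset":[-2.4,2.3,0],"rot":[0,0,-0.029],"jaw":-1},
])

```text
clock: 2.02
eef_pos: [0.2289, 0.3756, 0.2503]
orientation: [-0.0, 0.741, 0.671, 0.0]
force: [0.6, -0.2, -0.1]
finger_gap: 0.0852
```

Call:
move_arm([
  {"offset":[-2.4,2.3,0],"rot":[0,0,-0.029],"jaw":-1},
  {"offset":[-2.5,2.2,0],"rot":[0,0,-0.029],"jaw":-1},
  {"offset":[-2.6,2.1,0],"rot":[0,0,-0.029],"jaw":-1},
  {"offset":[-2.6,2.1,0],"rot":[0,0,-0.029],"jaw":-1},
  {"offset":[-2.7,2.0,0],"rot":[0,0,-0.029],"jaw":-1},
])

```text
clock: 2.43
eef_pos: [0.3304, 0.2428, 0.2505]
orientation: [0.0, 0.691, 0.723, 0.0]
force: [1.1, 0.1, 0.5]
finger_gap: 0.0853
```

Call:
move_arm([
  {"offset":[-2.7,1.9,0],"rot":[0,0,-0.029],"jaw":-1},
  {"offset":[-2.8,1.8,0],"rot":[0,0,-0.029],"jaw":-1},
  {"offset":[-2.8,1.7,0],"rot":[0,0,-0.029],"jaw":-1},
  {"offset":[-2.9,1.7,0],"rot":[0,0,-0.029],"jaw":-1},
  {"offset":[-2.9,1.6,0],"rot":[0,0,-0.029],"jaw":-1},
])

```text
clock: 2.85
eef_pos: [0.4314, 0.111, 0.2505]
orientation: [0.0, 0.637, 0.771, 0.0]
force: [0.5, 1.4, 0.8]
finger_gap: 0.0853
```

Call:
move_arm([
  {"offset":[-3.0,1.5,0],"rot":[0,0,-0.029],"jaw":-1},
  {"offset":[-3.0,1.4,0],"rot":[0,0,-0.029],"jaw":-1},
  {"offset":[-3.1,1.3,0],"rot":[0,0,-0.029],"jaw":-1},
  {"offset":[-3.1,1.2,0],"rot":[0,0,-0.029],"jaw":-1},
  {"offset":[-3.1,1.1,0],"rot":[0,0,-0.029],"jaw":-1},
])

```text
clock: 3.27
eef_pos: [0.5318, -0.0218, 0.2504]
orientation: [0.0, 0.58, 0.815, 0.0]
force: [0.3, 0.6, 0.4]
finger_gap: 0.0853
```

Call:
move_arm([
  {"offset":[0,0,0],"rot":[0,0,0],"jaw":-1},
  {"offset":[0,0,0],"rot":[0,0,0],"jaw":-1},
])

```text
clock: 3.43
eef_pos: [0.5316, -0.0215, 0.2498]
orientation: [-0.0, 0.581, 0.814, -0.0]
force: [-0.8, -0.6, -1.1]
finger_gap: 0.0855
```

```bash
python3 - <<'E'
from h import *
f=grab_frame("wrist");P=cloud(f);cv2.imwrite("pics/w1.png",f["frame"])
m=sel(P,(.532,-.02),.05,.155,.185);p=P[m]
print(len(p)); 
if len(p)>4: print(p.mean(0).round(4),rect(p))
st(); plan([.532,-.020,.13],109.3,10)
E
```

```text
2372
[ 0.5273 -0.0201  0.17  ] (array([529.6, -19.4]), array([40.2, 27.9]), 20.3)
t 3.48 p [ 0.5309 -0.0205  0.2499] xang 109.0 z [-1.e-03  2.e-04 -1.e+00] F [-0.3  0.9 -0.9] gap 0.0854 j [-0.04  0.25  0.    1.32  0.   -0.37]
total mm [   1.1    0.5 -119.9] rot [-0.001 -0.    -0.005]
{offset: [0.0, 0.01, 1.2] rot: [-0.0, -0.0, -0.001]
{offset: [0.0, 0.01, 1.2] rot: [-0.0, -0.0, -0.001]
{offset: [0.0, 0.01, 1.2] rot: [-0.0, -0.0, -0.001]
{offset: [0.0, 0.01, 1.2] rot: [-0.0, -0.0, -0.001]
{offset: [0.0, 0.01, 1.2] rot: [-0.0, -0.0, -0.001]
{offset: [0.0, 0.01, 1.2] rot: [-0.0, -0.0, -0.001]
{offset: [0.0, 0.01, 1.2] rot: [-0.0, -0.0, -0.001]
{offset: [0.0, 0.01, 1.2] rot: [-0.0, -0.0, -0.001]
{offset: [0.0, 0.01, 1.2] rot: [-0.0, -0.0, -0.001]
{offset: [0.0, 0.01, 1.2] rot: [-0.0, -0.0, -0.001]
```

View pics/w1.png

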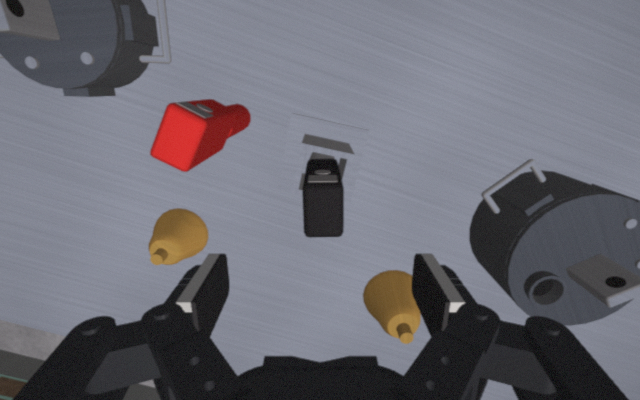

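The wrist view shows the black handle at (323,200), centred between the jaws, with the red one well to the left. I'm descending.

Call:
move_arm([
  {"offset":[0,0,2],"rot":[0,0,-0.01],"jaw":-1},
  {"offset":[0,0,2.5],"rot":[0,0,0],"jaw":-1},
  {"offset":[0,0,2.5],"rot":[0,0,0],"jaw":-1},
  {"offset":[0,0,2],"rot":[0,0,0],"jaw":-1},
  {"offset":[0,0,1.5],"rot":[0,0,0],"jaw":-1},
])

```text
clock: 3.9
eef_pos: [0.5295, -0.0189, 0.1439]
orientation: [-0.001, 0.575, 0.818, -0.0]
force: [0.3, 0.2, -0.4]
finger_gap: 0.0853
```

Call:
move_arm([
  {"offset":[0,0,1],"rot":[0,0,0],"jaw":-1},
  {"offset":[0,0,0.5],"rot":[0,0,0],"jaw":-1},
  {"offset":[0,0,0],"rot":[0,0,0],"jaw":0},
  {"offset":[0,0,0],"rot":[0,0,0],"jaw":0.3},
  {"offset":[0,0,0],"rot":[0,0,0],"jaw":1},
], grip_force=50)

```text
clock: 4.32
eef_pos: [0.5316, -0.02, 0.1314]
orientation: [0.001, 0.576, 0.818, 0.0]
force: [0.2, 0.3, -0.6]
finger_gap: 0.0518
```

Call:
move_arm([
  {"offset":[0,0,0],"rot":[0,0,0],"jaw":1},
  {"offset":[0,0,0],"rot":[0,0,0],"jaw":1},
  {"offset":[0,0,0],"rot":[0,0,0],"jaw":1},
  {"offset":[0,0,0],"rot":[0,0,0],"jaw":1},
  {"offset":[0,0,0],"rot":[0,0,0],"jaw":1},
])

```text
clock: 4.73
eef_pos: [0.5315, -0.02, 0.1312]
orientation: [0.0, 0.576, 0.817, 0.001]
force: [-1.5, 1.2, 5.6]
finger_gap: 0.0274
```

```bash
python3 - <<'E'
from h import *
st()
E
```

```text
t 4.73 p [ 0.5315 -0.02    0.1312] xang 109.66 z [ 1.4e-03  4.0e-04 -1.0e+00] F [-1.5  1.2  5.6] gap 0.0274 j [-0.04  0.32 -0.22  1.03  0.   -0.38]
```

Call:
move_arm([
  {"offset":[0,0,-0.5],"rot":[0,0,0],"jaw":1},
  {"offset":[0,0,-1],"rot":[0,0,0],"jaw":1},
  {"offset":[0,0,-1.5],"rot":[0,0,0],"jaw":1},
  {"offset":[0,0,-2],"rot":[0,0,0],"jaw":1},
  {"offset":[0,0,-2],"rot":[0,0,0],"jaw":1},
])

```text
clock: 5.15
eef_pos: [0.5306, -0.0202, 0.2014]
orientation: [-0.0, 0.576, 0.817, -0.0]
force: [-0.5, -0.2, -2.1]
finger_gap: 0.0278
```

Call:
move_arm([
  {"offset":[0,0,-2.5],"rot":[0,0,0],"jaw":1},
  {"offset":[0,0,-2.5],"rot":[0,0,0],"jaw":1},
  {"offset":[0,0,-2.5],"rot":[0,0,0],"jaw":1},
  {"offset":[0,0,-2],"rot":[0,0,0],"jaw":1},
  {"offset":[0,0,-1],"rot":[0,0,0],"jaw":1},
])

```text
clock: 5.57
eef_pos: [0.5315, -0.0202, 0.3086]
orientation: [0.002, 0.576, 0.817, 0.001]
force: [-0.2, 0.1, -2.4]
finger_gap: 0.0278
```

```bash
python3 - <<'E'
from h import *
st()
f=grab_frame("scene");P=cloud(f);cv2.imwrite("pics/s2.png",cv2.resize(f["frame"][80:280,180:440],None,fx=3,fy=3))
for q,c in (("pyrometer","scene"),("pour_hole","scene")):
    for d in pinpoint(q,c): print(c,q,round(d["confidence"],2),np.round(d["xyz"],4))
grab_frame("top")
for d in pinpoint("pour_hole","top"): print("top",round(d["confidence"],2),np.round(d["xyz"],4))
grab_frame("wrist")
for d in pinpoint("pour_hole","wrist"): print("wr",round(d["confidence"],2),np.round(d["xyz"],4))
st()
E
```

```text
t 5.57 p [ 0.5315 -0.0202  0.3086] xang 109.66 z [ 3.5e-03 -4.0e-04 -1.0e+00] F [-0.2  0.1 -2.4] gap 0.0278 j [-0.04  0.24  0.13  1.46 -0.   -0.38]
scene pyrometer 0.66 [ 0.517  -0.1231  0.0006]
scene pyrometer 0.56 [ 0.5303 -0.0172  0.1852]
scene pour_hole 0.92 [0.4547 0.454  0.0292]
scene pour_hole 0.56 [0.5685 0.226  0.1017]
top 0.8 [0.452  0.4542 0.0288]
top 0.55 [0.5633 0.2279 0.1077]
wr 0.73 [0.5626 0.2237 0.103 ]
t 5.92 p [ 0.5304 -0.0201  0.3039] xang 109.66 z [-0.0025 -0.     -1.    ] F [-0.1 -0.1 -2.3] gap 0.028 j [-0.04  0.24  0.12  1.46 -0.   -0.38]
```

View pics/s2.png

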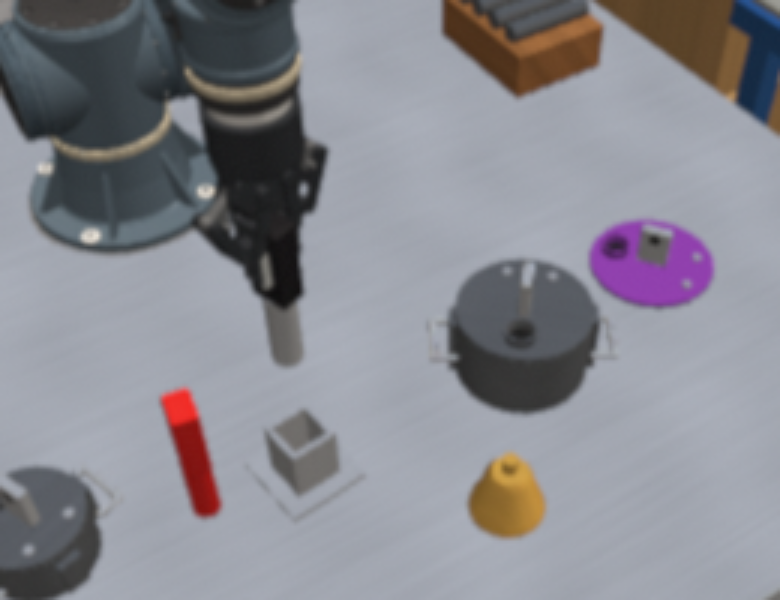

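The pyrometer is held vertically (crop 285,300) and the holder is empty at (302,450). I'm moving it over the cup at about (0.564, 0.226), with the lens at 0.165.

Call:
move_arm([
  {"offset":[1.1,0.57,0],"rot":[0,0,0],"jaw":1},
  {"offset":[1.98,1.03,0],"rot":[0,0,0],"jaw":1},
  {"offset":[2.64,1.37,0],"rot":[0,0,0],"jaw":1},
  {"offset":[2.64,1.37,0],"rot":[0,0,0],"jaw":1},
  {"offset":[2.64,1.37,0],"rot":[0,0,0],"jaw":1},
])

```text
clock: 6.33
eef_pos: [0.5476, 0.1044, 0.3046]
orientation: [-0.0, 0.576, 0.817, -0.0]
force: [1.5, -0.1, -3.2]
finger_gap: 0.0277
```

Call:
move_arm([
  {"offset":[2.64,1.37,0.2],"rot":[0,0,0],"jaw":1},
  {"offset":[2.64,1.37,0.3],"rot":[0,0,0],"jaw":1},
  {"offset":[2.64,1.37,0.4],"rot":[0,0,0],"jaw":1},
  {"offset":[1.98,1.03,0.3],"rot":[0,0,0],"jaw":1},
  {"offset":[1.1,0.57,0.2],"rot":[0,0,0],"jaw":1},
])

```text
clock: 6.75
eef_pos: [0.5641, 0.2286, 0.2898]
orientation: [-0.001, 0.575, 0.818, -0.001]
force: [0.7, 0.1, -1.7]
finger_gap: 0.0279
```

Call:
move_arm([
  {"offset":[0,0,0],"rot":[0,0,0],"jaw":1},
  {"offset":[0,0,0],"rot":[0,0,0],"jaw":1},
  {"offset":[0,0,0],"rot":[0,0,0],"jaw":1},
])

```text
clock: 7.0
eef_pos: [0.5643, 0.2249, 0.2912]
orientation: [-0.0, 0.576, 0.817, -0.0]
force: [0.5, -0.4, -2.2]
finger_gap: 0.0275
```

```bash
python3 - <<'E'
from h import *
st()
f=grab_frame("scene");P=cloud(f);cv2.imwrite("pics/s3.png",cv2.resize(f["frame"][80:230,270:450],None,fx=4,fy=4))
for q in ("pyrometer","pour_hole"):
    for d in pinpoint(q,"scene"): print(q,round(d["confidence"],2),np.round(d["xyz"],4))
# barrel lower end points
m=sel(P,(.564,.226),.03,.158,.24);p=P[m]
for z in np.arange(.16,.24,.012):
    q=p[(p[:,2]>=z)&(p[:,2]<z+.012)]
    if len(q): print(z.round(3),len(q),q[:,:2].mean(0).round(4), q[:,2].min().round(4))
g=grab_frame("wrist"); cv2.imwrite("pics/w3.png",g["frame"])
f=grab_frame("top");cv2.imwrite("pics/t3.png",cv2.resize(f["frame"][150:270,190:340],None,fx=4,fy=4))
st()
E
```

```text
t 7.0 p [0.5643 0.2249 0.2912] xang 109.65 z [-5.e-04 -7.e-04 -1.e+00] F [ 0.5 -0.4 -2.2] gap 0.0275 j [ 0.38  0.38  0.29  1.48 -0.    0.04]
pyrometer 0.85 [ 0.5169 -0.1258  0.0014]
pyrometer 0.81 [0.5616 0.2297 0.1689]
pour_hole 0.91 [0.4519 0.4559 0.0281]
pour_hole 0.55 [0.567  0.2242 0.1024]
0.16 14 [0.5719 0.2184] 0.1631
0.172 30 [0.573  0.2182] 0.1722
0.184 27 [0.5719 0.2162] 0.184
0.196 31 [0.5721 0.2165] 0.1965
0.208 38 [0.5712 0.2171] 0.2083
0.22 29 [0.5733 0.2174] 0.2206
0.232 21 [0.5716 0.2161] 0.2324
t 7.25 p [0.5646 0.2246 0.2917] xang 109.59 z [ 4.e-04  0.e+00 -1.e+00] F [ 0.9 -0.3 -2.7] gap 0.0276 j [ 0.38  0.38  0.29  1.48 -0.    0.04]
```

View pics/s3.png

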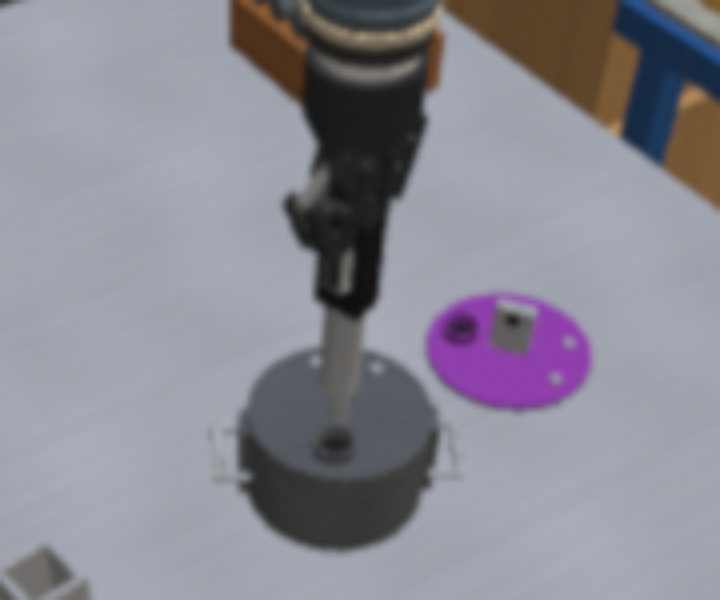

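View pics/w3.png

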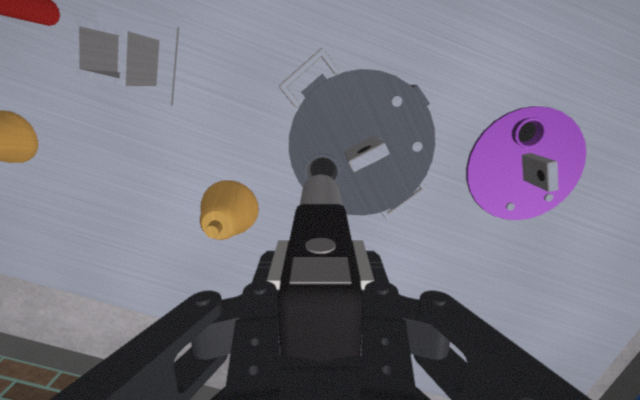

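The barrel is vertical and in line with the cup, at wrist (322,170) and scene crop (338,400). The lens is about 1–2 mm off the cup axis at z≈0.166. I'm holding it there.

Call:
move_arm([
  {"offset":[0,0,0],"rot":[0,0,0],"jaw":1},
  {"offset":[0,0,0],"rot":[0,0,0],"jaw":1},
  {"offset":[0,0,0],"rot":[0,0,0],"jaw":1},
  {"offset":[0,0,0],"rot":[0,0,0],"jaw":1},
  {"offset":[0,0,0],"rot":[0,0,0],"jaw":1},
])

```text
clock: 7.67
eef_pos: [0.5645, 0.2255, 0.2913]
orientation: [0.0, 0.576, 0.817, -0.0]
force: [0.9, 0.4, -2.0]
finger_gap: 0.0277
```

Call:
move_arm([
  {"offset":[0,0,0],"rot":[0,0,0],"jaw":1},
  {"offset":[0,0,0],"rot":[0,0,0],"jaw":1},
  {"offset":[0,0,0],"rot":[0,0,0],"jaw":1},
  {"offset":[0,0,0],"rot":[0,0,0],"jaw":1},
  {"offset":[0,0,0],"rot":[0,0,0],"jaw":1},
])

```text
clock: 8.08
eef_pos: [0.5645, 0.2255, 0.2913]
orientation: [0.0, 0.576, 0.817, -0.0]
force: [-0.7, -0.1, -2.3]
finger_gap: 0.0275
```

Call:
move_arm([
  {"offset":[0,0,0],"rot":[0,0,0],"jaw":1},
  {"offset":[0,0,0],"rot":[0,0,0],"jaw":1},
  {"offset":[0,0,0],"rot":[0,0,0],"jaw":1},
  {"offset":[0,0,0],"rot":[0,0,0],"jaw":1},
  {"offset":[0,0,0],"rot":[0,0,0],"jaw":1},
])

```text
clock: 8.5
eef_pos: [0.5645, 0.2255, 0.2913]
orientation: [0.0, 0.576, 0.817, -0.0]
force: [-0.2, 0.1, -1.4]
finger_gap: 0.0276
```

Call:
move_arm([
  {"offset":[0,0,0],"rot":[0,0,0],"jaw":1},
  {"offset":[0,0,0],"rot":[0,0,0],"jaw":1},
  {"offset":[0,0,0],"rot":[0,0,0],"jaw":1},
  {"offset":[0,0,0],"rot":[0,0,0],"jaw":1},
  {"offset":[0,0,0],"rot":[0,0,0],"jaw":1},
])

```text
clock: 8.92
eef_pos: [0.5645, 0.2255, 0.2913]
orientation: [0.0, 0.576, 0.817, -0.0]
force: [-0.2, 0.5, -2.4]
finger_gap: 0.0279
```

```bash
python3 - <<'E'
from h import *
st()
f=grab_frame("top");P=cloud(f)
for z0,z1 in ((.06,.08),):
  m=sel(P,(.531,-.02),.045,z0,z1);p=P[m];print("rim",len(p),rect(p))
plan([.5315,-.020,.305],109.6,10)
E
```

```text
t 8.92 p [0.5645 0.2255 0.2913] xang 109.66 z [-0.e+00 -1.e-04 -1.e+00] F [-0.2  0.5 -2.4] gap 0.0279 j [ 0.38  0.38  0.29  1.48 -0.    0.04]
rim 187 (array([531.5, -19.9]), array([51.8, 52.5]), 6.6)
total mm [ -33.1 -245.5   13.7] rot [-0.     0.     0.001]
{offset: [-2.2, -1.14, -0.14] rot: [-0.0, 0.0, 0.0]
{offset: [-2.2, -1.14, -0.14] rot: [-0.0, 0.0, 0.0]
{offset: [-2.2, -1.14, -0.14] rot: [-0.0, 0.0, 0.0]
{offset: [-2.2, -1.14, -0.14] rot: [-0.0, 0.0, 0.0]
{offset: [-2.2, -1.14, -0.14] rot: [-0.0, 0.0, 0.0]
{offset: [-2.2, -1.14, -0.14] rot: [-0.0, 0.0, 0.0]
{offset: [-2.2, -1.14, -0.14] rot: [-0.0, 0.0, 0.0]
{offset: [-2.2, -1.14, -0.14] rot: [-0.0, 0.0, 0.0]
{offset: [-2.2, -1.14, -0.14] rot: [-0.0, 0.0, 0.0]
{offset: [-2.2, -1.14, -0.14] rot: [-0.0, 0.0, 0.0]
```

It was held steady for about 1.9 s. I'm returning to above the holder, whose centre I re-measured at (0.5315, -0.020).

Call:
move_arm([
  {"offset":[-1.1,-0.57,-0.4],"rot":[0,0,0],"jaw":1},
  {"offset":[-1.98,-1.03,-0.5],"rot":[0,0,0],"jaw":1},
  {"offset":[-2.64,-1.37,-0.5],"rot":[0,0,0],"jaw":1},
  {"offset":[-2.64,-1.37,0],"rot":[0,0,0],"jaw":1},
  {"offset":[-2.64,-1.37,0],"rot":[0,0,0],"jaw":1},
])

```text
clock: 9.38
eef_pos: [0.5474, 0.1011, 0.3059]
orientation: [0.0, 0.576, 0.818, 0.0]
force: [0.8, -0.1, -2.1]
finger_gap: 0.0279
```

Call:
move_arm([
  {"offset":[-2.64,-1.37,0],"rot":[0,0,0],"jaw":1},
  {"offset":[-2.64,-1.37,0],"rot":[0,0,0],"jaw":1},
  {"offset":[-2.64,-1.37,0],"rot":[0,0,0],"jaw":1},
  {"offset":[-1.98,-1.03,0],"rot":[0,0,0],"jaw":1},
  {"offset":[-1.1,-0.57,0],"rot":[0,0,0],"jaw":1},
])

```text
clock: 9.8
eef_pos: [0.5302, -0.0229, 0.3059]
orientation: [0.0, 0.577, 0.817, -0.0]
force: [0.2, -0.0, -2.5]
finger_gap: 0.0279
```

Call:
move_arm([
  {"offset":[0,0,0],"rot":[0,0,0],"jaw":1},
  {"offset":[0,0,1],"rot":[0,0,0],"jaw":1},
  {"offset":[0,0,2],"rot":[0,0,0],"jaw":1},
  {"offset":[0,0,2],"rot":[0,0,0],"jaw":1},
  {"offset":[0,0,1.5],"rot":[0,0,0],"jaw":1},
])

```text
clock: 10.22
eef_pos: [0.5306, -0.019, 0.2382]
orientation: [-0.001, 0.575, 0.818, -0.0]
force: [0.5, 0.1, -2.4]
finger_gap: 0.0274
```

Call:
move_arm([
  {"offset":[0,0,0.7],"rot":[0,0,0],"jaw":1},
  {"offset":[0,0,0.3],"rot":[0,0,0],"jaw":1},
  {"offset":[0,0,0],"rot":[0,0,0],"jaw":1},
  {"offset":[0,0,0],"rot":[0,0,0],"jaw":1},
])

```text
clock: 10.55
eef_pos: [0.5314, -0.0197, 0.2309]
orientation: [0.0, 0.576, 0.818, 0.0]
force: [0.3, -0.3, -2.5]
finger_gap: 0.0275
```

```bash
python3 - <<'E'
from h import *
st()
f=grab_frame("scene");P=cloud(f);cv2.imwrite("pics/s4.png",cv2.resize(f["frame"][140:260,210:340],None,fx=5,fy=5))
p=P[sel(P,(.5315,-.02),.03,.1,.18)]
for z in np.arange(.1,.18,.01):
    q=p[(p[:,2]>=z)&(p[:,2]<z+.01)]
    if len(q): print(z.round(3),len(q),q[:,:2].mean(0).round(4), q[:,2].min().round(4))
E
```

```text
t 10.55 p [ 0.5314 -0.0197  0.2309] xang 109.7 z [ 8.e-04 -1.e-04 -1.e+00] F [ 0.3 -0.3 -2.5] gap 0.0275 j [-0.04  0.26 -0.04  1.27 -0.   -0.38]
0.1 12 [ 0.5387 -0.0235] 0.1055
0.11 23 [ 0.5408 -0.0252] 0.1101
0.12 20 [ 0.5409 -0.0246] 0.1201
0.13 25 [ 0.5415 -0.0248] 0.1309
0.14 24 [ 0.5407 -0.0226] 0.1412
0.15 24 [ 0.5418 -0.0245] 0.1506
0.16 26 [ 0.5399 -0.0256] 0.1606
0.17 24 [ 0.5413 -0.0242] 0.1706
```

View pics/s4.png

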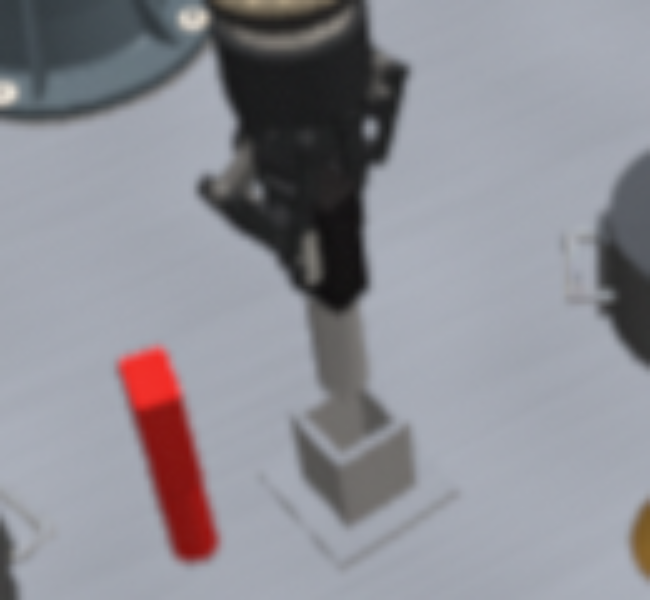

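The barrel at (343,380) is vertical and centred over the holder mouth at (350,425). I'm lowering 9.9 cm.

Call:
move_arm([
  {"offset":[0,0,0.8],"rot":[0,0,0],"jaw":1},
  {"offset":[0,0,1.2],"rot":[0,0,0],"jaw":1},
  {"offset":[0,0,1.5],"rot":[0,0,0],"jaw":1},
  {"offset":[0,0,1.5],"rot":[0,0,0],"jaw":1},
  {"offset":[0,0,1.5],"rot":[0,0,0],"jaw":1},
])

```text
clock: 11.02
eef_pos: [0.5313, -0.0201, 0.1648]
orientation: [0.0, 0.576, 0.817, 0.0]
force: [0.4, 0.3, -2.9]
finger_gap: 0.0275
```

Call:
move_arm([
  {"offset":[0,0,1.3],"rot":[0,0,0],"jaw":1},
  {"offset":[0,0,1.0],"rot":[0,0,0],"jaw":1},
  {"offset":[0,0,0.5],"rot":[0,0,0],"jaw":1},
  {"offset":[0,0,0.3],"rot":[0,0,0],"jaw":1},
  {"offset":[0,0,0.2],"rot":[0,0,0],"jaw":1},
])

```text
clock: 11.43
eef_pos: [0.5312, -0.0202, 0.1324]
orientation: [0.0, 0.576, 0.817, 0.0]
force: [-0.6, -1.3, -2.0]
finger_gap: 0.0275
```

Call:
move_arm([
  {"offset":[0,0,0],"rot":[0,0,0],"jaw":1},
  {"offset":[0,0,0],"rot":[0,0,0],"jaw":1},
  {"offset":[0,0,0.05],"rot":[0,0,0],"jaw":1},
  {"offset":[0,0,0.05],"rot":[0,0,0],"jaw":1},
  {"offset":[0,0,0],"rot":[0,0,0],"jaw":1},
])

```text
clock: 11.85
eef_pos: [0.5312, -0.0201, 0.1316]
orientation: [0.0, 0.576, 0.817, 0.0]
force: [0.3, -0.1, -1.7]
finger_gap: 0.0275
```

Call:
move_arm([
  {"offset":[0,0,0.05],"rot":[0,0,0],"jaw":1},
  {"offset":[0,0,0],"rot":[0,0,0],"jaw":1},
  {"offset":[0,0,0],"rot":[0,0,0],"jaw":1},
])

```text
clock: 12.1
eef_pos: [0.5312, -0.0201, 0.1312]
orientation: [0.0, 0.576, 0.817, 0.0]
force: [-0.6, 0.4, 1.8]
finger_gap: 0.0273
```

Call:
move_arm([
  {"offset":[0,0,0],"rot":[0,0,0],"jaw":0.3},
  {"offset":[0,0,0],"rot":[0,0,0],"jaw":0.2},
  {"offset":[0,0,0],"rot":[0,0,0],"jaw":0},
  {"offset":[0,0,0],"rot":[0,0,0],"jaw":-0.5},
  {"offset":[0,0,0],"rot":[0,0,0],"jaw":-1},
])

```text
clock: 12.52
eef_pos: [0.531, -0.0202, 0.1308]
orientation: [0.0, 0.576, 0.817, -0.0]
force: [0.6, -0.2, -0.3]
finger_gap: 0.0655
```

Call:
move_arm([
  {"offset":[0,0,0],"rot":[0,0,0],"jaw":-1},
  {"offset":[0,0,0],"rot":[0,0,0],"jaw":-1},
  {"offset":[0,0,0],"rot":[0,0,0],"jaw":-1},
])

```text
clock: 12.77
eef_pos: [0.531, -0.0201, 0.1308]
orientation: [0.0, 0.576, 0.817, -0.0]
force: [0.3, -0.0, -0.2]
finger_gap: 0.0853
```

```bash
python3 - <<'E'
from h import *
st()
f=grab_frame("scene");P=cloud(f);cv2.imwrite("pics/s5.png",cv2.resize(f["frame"][140:260,210:340],None,fx=5,fy=5))
for d in pinpoint("pyrometer","scene"): print(round(d["confidence"],2),np.round(d["xyz"],4))
E
```

```text
t 12.77 p [ 0.531  -0.0201  0.1308] xang 109.67 z [-1.e-04 -1.e-04 -1.e+00] F [ 0.3 -0.  -0.2] gap 0.0853 j [-0.04  0.32 -0.22  1.03 -0.   -0.38]
0.71 [ 0.5304 -0.0172  0.0076]
0.71 [ 0.5201 -0.1278  0.0026]
```

View pics/s5.png

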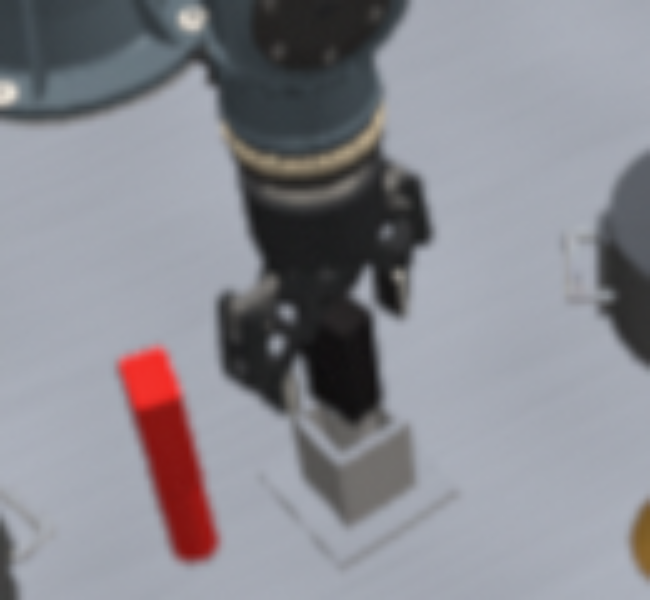

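The pyrometer stands upright in its holder, with the handle at (343,360) and the jaws clear on both sides. I'm going up.

Call:
move_arm([
  {"offset":[0,0,-1],"rot":[0,0,0],"jaw":-1},
  {"offset":[0,0,-2],"rot":[0,0,0],"jaw":-1},
  {"offset":[0,0,-3],"rot":[0,0,0],"jaw":-1},
  {"offset":[0,0,-3],"rot":[0,0,0],"jaw":-1},
  {"offset":[0,0,-3],"rot":[0,0,0],"jaw":-1},
])

```text
clock: 13.28
eef_pos: [0.5306, -0.0201, 0.2529]
orientation: [0.0, 0.576, 0.817, -0.0]
force: [1.2, 0.3, -0.2]
finger_gap: 0.0853
```

```bash
python3 - <<'E'
from h import *
st()
f=grab_frame("scene");P=cloud(f);cv2.imwrite("pics/s6.png",cv2.resize(f["frame"][140:260,210:340],None,fx=5,fy=5))
f=grab_frame("top");P=cloud(f)
p=P[sel(P,(.53,.257),.04,.128,.15)];print("lug",len(p),p.mean(0).round(4),rect(p))
plan([.5300,.2555,.25],47.6,10)
E
```

```text
t 13.28 p [ 0.5306 -0.0201  0.2529] xang 109.67 z [ 1.e-04 -1.e-04 -1.e+00] F [ 1.2  0.3 -0.2] gap 0.0853 j [-0.04  0.25  0.01  1.33 -0.   -0.38]
lug 84 [0.5294 0.2555 0.1395] (array([529.6, 255.8]), array([12.1, 35.3]), 47.5)
total mm [ -3.  275.7  -6.3] rot [ 8.000e-03 -1.000e-03  1.083e+00]
{offset: [2.61, 0.9, 0.06] rot: [0.001, -0.0, 0.108]
{offset: [2.69, 0.61, 0.06] rot: [0.001, -0.0, 0.108]
{offset: [2.74, 0.32, 0.06] rot: [0.001, -0.0, 0.108]
{offset: [2.76, 0.02, 0.06] rot: [0.001, -0.0, 0.108]
{offset: [2.74, -0.28, 0.06] rot: [0.001, -0.0, 0.108]
{offset: [2.7, -0.57, 0.06] rot: [0.001, -0.0, 0.108]
{offset: [2.62, -0.86, 0.06] rot: [0.001, -0.0, 0.108]
{offset: [2.51, -1.14, 0.06] rot: [0.001, -0.0, 0.108]
{offset: [2.37, -1.4, 0.06] rot: [0.001, -0.0, 0.108]
{offset: [2.21, -1.65, 0.06] rot: [0.001, -0.0, 0.108]
```

View pics/s6.png

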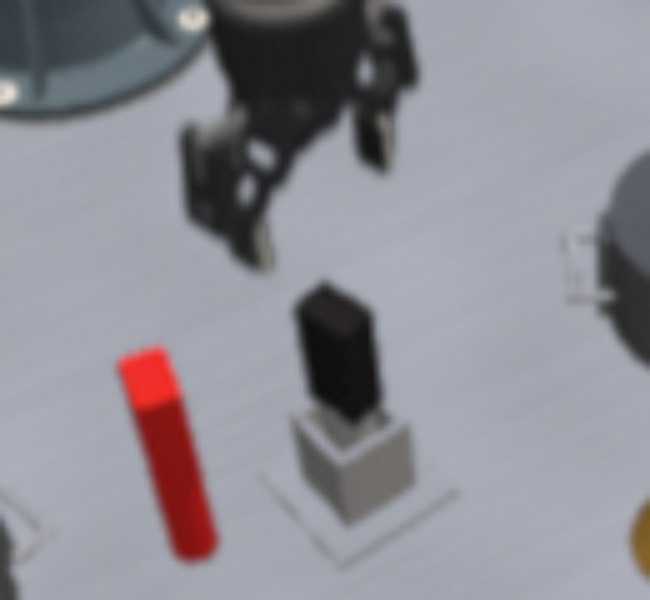

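The pyrometer is upright in its holder at (343,350) and free of the gripper. Now to the lug.

Call:
move_arm([
  {"offset":[2.6,0.9,0],"rot":[0,0,0.108],"jaw":-1},
  {"offset":[2.7,0.6,0],"rot":[0,0,0.108],"jaw":-1},
  {"offset":[2.7,0.3,0],"rot":[0,0,0.108],"jaw":-1},
  {"offset":[2.8,0,0],"rot":[0,0,0.108],"jaw":-1},
  {"offset":[2.7,-0.3,0],"rot":[0,0,0.108],"jaw":-1},
])

```text
clock: 13.8
eef_pos: [0.5283, 0.1186, 0.2509]
orientation: [-0.0, 0.775, 0.632, -0.0]
force: [0.9, -0.1, 0.9]
finger_gap: 0.0855
```

Call:
move_arm([
  {"offset":[2.7,-0.6,0],"rot":[0,0,0.108],"jaw":-1},
  {"offset":[2.6,-0.9,0],"rot":[0,0,0.108],"jaw":-1},
  {"offset":[2.5,-1.1,0],"rot":[0,0,0.108],"jaw":-1},
  {"offset":[2.4,-1.4,0],"rot":[0,0,0.108],"jaw":-1},
  {"offset":[2.2,-1.6,0],"rot":[0,0,0.108],"jaw":-1},
])

```text
clock: 14.22
eef_pos: [0.5267, 0.2562, 0.2508]
orientation: [0.0, 0.915, 0.403, -0.0]
force: [0.2, 0.6, 0.2]
finger_gap: 0.0851
```

Call:
move_arm([
  {"offset":[0,0,0],"rot":[0,0,0],"jaw":-1},
  {"offset":[0,0,0],"rot":[0,0,0],"jaw":-1},
  {"offset":[0,0,0],"rot":[0,0,0],"jaw":-1},
])

```text
clock: 14.47
eef_pos: [0.5268, 0.2545, 0.2506]
orientation: [0.0, 0.914, 0.406, -0.0]
force: [-0.4, 0.7, 0.5]
finger_gap: 0.0851
```

```bash
python3 - <<'E'
from h import *
f=grab_frame("wrist");P=cloud(f);cv2.imwrite("pics/w7.png",f["frame"])
p=P[sel(P,(.53,.256),.04,.128,.15)];print("lug",len(p),p.mean(0).round(4),rect(p))
p=p[p[:,2]>.138];print("lugtop",len(p),p.mean(0).round(4),rect(p))
p=P[sel(P,(.53,.256),.07,.085,.096)];A=np.c_[p[:,:2],np.ones(len(p))];print("plate slope",np.linalg.lstsq(A,p[:,2],rcond=None)[0].round(4))
st(); plan([.5297,.2556,.12],47.5,10)
E
```

```text
lug 735 [0.5275 0.2591 0.1404] (array([529.1, 258. ]), array([11.9, 35.9]), 48.0)
lugtop 674 [0.5283 0.2583 0.1411] (array([529.1, 257.9]), array([11.6, 35.7]), 47.9)
plate slope [ 0.0007 -0.0023  0.0917]
t 14.52 p [0.5269 0.2541 0.2507] xang 47.86 z [-4.e-04 -5.e-04 -1.e+00] F [0.4 0.5 0.7] gap 0.0853 j [ 0.45  0.34  0.14  1.36 -0.    1.18]
total mm [   2.8    1.5 -130.7] rot [0.    0.001 0.006]
{offset: [0.03, 0.01, 1.31] rot: [0.0, 0.0, 0.001]
{offset: [0.03, 0.01, 1.31] rot: [0.0, 0.0, 0.001]
{offset: [0.03, 0.01, 1.31] rot: [0.0, 0.0, 0.001]
{offset: [0.03, 0.01, 1.31] rot: [0.0, 0.0, 0.001]
{offset: [0.03, 0.01, 1.31] rot: [0.0, 0.0, 0.001]
{offset: [0.03, 0.01, 1.31] rot: [0.0, 0.0, 0.001]
{offset: [0.03, 0.01, 1.31] rot: [0.0, 0.0, 0.001]
{offset: [0.03, 0.01, 1.31] rot: [0.0, 0.0, 0.001]
{offset: [0.03, 0.01, 1.31] rot: [0.0, 0.0, 0.001]
{offset: [0.03, 0.01, 1.31] rot: [0.0, 0.0, 0.001]
```

View pics/w7.png

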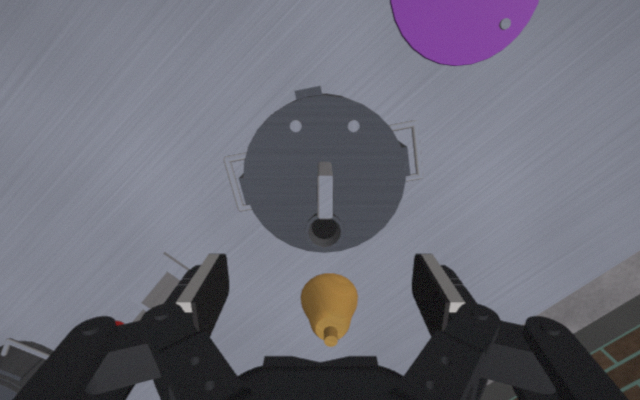

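The lug is at wrist (325,190), aligned with the jaws, with its cup towards the bottom at (325,230). I'm correcting by 3.4 mm and descending.

Call:
move_arm([
  {"offset":[0.34,0.06,1.5],"rot":[0,0,0],"jaw":-1},
  {"offset":[0,0,2.5],"rot":[0,0,0],"jaw":-1},
  {"offset":[0,0,2.5],"rot":[0,0,0],"jaw":-1},
  {"offset":[0,0,2],"rot":[0,0,0],"jaw":-1},
  {"offset":[0,0,1.5],"rot":[0,0,0],"jaw":-1},
])

```text
clock: 14.93
eef_pos: [0.5292, 0.2552, 0.1491]
orientation: [0.0, 0.914, 0.405, -0.001]
force: [-0.1, -0.6, 0.7]
finger_gap: 0.0854
```

Call:
move_arm([
  {"offset":[0,0,1.5],"rot":[0,0,0],"jaw":-1},
  {"offset":[0,0,1],"rot":[0,0,0],"jaw":-1},
  {"offset":[0,0,0.5],"rot":[0,0,0],"jaw":-1},
  {"offset":[0,0,0],"rot":[0,0,0],"jaw":0},
  {"offset":[0,0,0],"rot":[0,0,0],"jaw":0.3},
], grip_force=100)

```text
clock: 15.35
eef_pos: [0.5301, 0.2566, 0.1213]
orientation: [0.0, 0.914, 0.405, 0.0]
force: [0.6, 0.5, -0.4]
finger_gap: 0.0637
```

Call:
move_arm([
  {"offset":[0,0,0],"rot":[0,0,0],"jaw":0.4},
  {"offset":[0,0,0],"rot":[0,0,0],"jaw":0.5},
  {"offset":[0,0,0],"rot":[0,0,0],"jaw":0.5},
  {"offset":[0,0,0],"rot":[0,0,0],"jaw":0.5},
])

```text
clock: 15.68
eef_pos: [0.53, 0.2571, 0.1213]
orientation: [0.0, 0.914, 0.405, 0.0]
force: [0.2, -0.1, -0.0]
finger_gap: 0.0214
```

```bash
python3 - <<'E'
from h import *
st()
f=grab_frame("wrist");cv2.imwrite("pics/w8.png",f["frame"])
f=grab_frame("scene");cv2.imwrite("pics/s8.png",cv2.resize(f["frame"][100:240,280:440],None,fx=4,fy=4))
E
```

```text
t 15.68 p [0.53   0.2571 0.1213] xang 47.79 z [ 7.e-04  3.e-04 -1.e+00] F [ 0.2 -0.1 -0. ] gap 0.0214 j [ 0.45  0.41 -0.09  1.06 -0.    1.19]
```

View pics/w8.png

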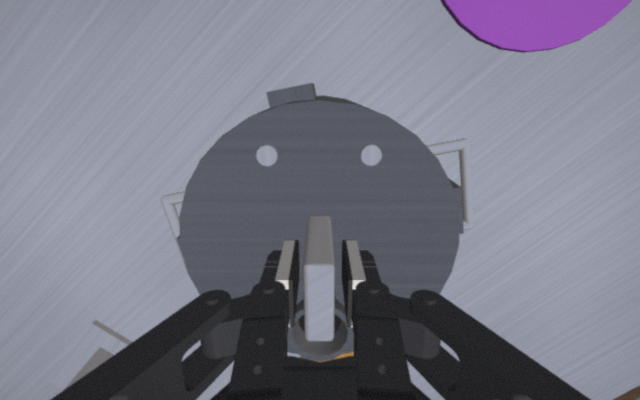

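View pics/s8.png

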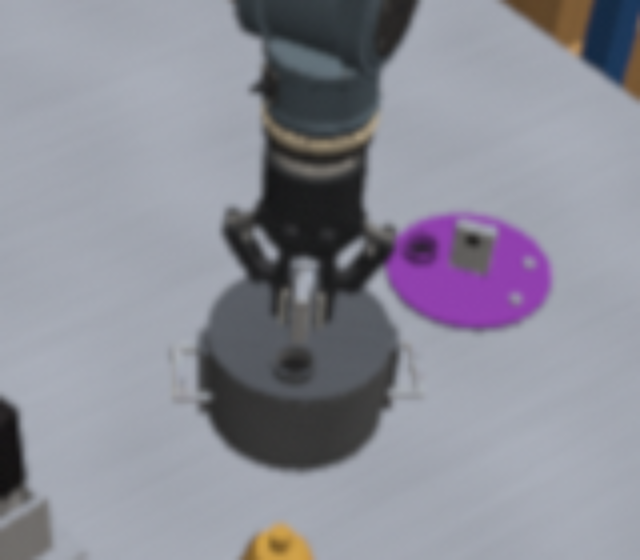

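The lug at wrist (320,290) is centred between the pads, and in the scene view the fingers straddle it. I'm closing at 100 N and lifting slowly.

Call:
move_arm([
  {"offset":[0,0,0],"rot":[0,0,0],"jaw":1},
  {"offset":[0,0,0],"rot":[0,0,0],"jaw":1},
  {"offset":[0,0,0],"rot":[0,0,0],"jaw":1},
  {"offset":[0,0,0],"rot":[0,0,0],"jaw":1},
  {"offset":[0,0,0],"rot":[0,0,0],"jaw":1},
], grip_force=110)

```text
clock: 16.2
eef_pos: [0.5299, 0.257, 0.1211]
orientation: [0.0, 0.914, 0.405, 0.0]
force: [-1.4, -0.7, 5.7]
finger_gap: 0.0108
```

Call:
move_arm([
  {"offset":[0,0,0],"rot":[0,0,0],"jaw":1},
  {"offset":[0,0,-0.1],"rot":[0,0,0],"jaw":1},
  {"offset":[0,0,-0.2],"rot":[0,0,0],"jaw":1},
  {"offset":[0,0,-0.3],"rot":[0,0,0],"jaw":1},
  {"offset":[0,0,-0.3],"rot":[0,0,0],"jaw":1},
])

```text
clock: 16.62
eef_pos: [0.5295, 0.2568, 0.1295]
orientation: [0.0, 0.914, 0.405, -0.001]
force: [0.0, 0.4, -5.2]
finger_gap: 0.0106
```

```bash
python3 - <<'E'
from h import *
st()
print(get_obs()["torque"].round(2))
E
```

```text
t 16.62 p [0.5295 0.2568 0.1295] xang 47.79 z [-1.1e-03 -6.0e-04 -1.0e+00] F [ 0.   0.4 -5.2] gap 0.0106 j [ 0.45  0.41 -0.08  1.08 -0.    1.19]
[-0.    0.   -0.01]
```

Call:
move_arm([
  {"offset":[0,0,-0.5],"rot":[0,0,0],"jaw":1},
  {"offset":[0,0,-0.7],"rot":[0,0,0],"jaw":1},
  {"offset":[0,0,-0.9],"rot":[0,0,0],"jaw":1},
  {"offset":[0,0,-1.0],"rot":[0,0,0],"jaw":1},
  {"offset":[0,0,-1.0],"rot":[0,0,0],"jaw":1},
])

```text
clock: 17.03
eef_pos: [0.5299, 0.257, 0.1721]
orientation: [0.0, 0.914, 0.405, 0.0]
force: [-0.7, 0.3, -5.7]
finger_gap: 0.0106
```

Call:
move_arm([
  {"offset":[0,0,-1.0],"rot":[0,0,0],"jaw":1},
  {"offset":[0,0,-1.0],"rot":[0,0,0],"jaw":1},
  {"offset":[0,0,-1.0],"rot":[0,0,0],"jaw":1},
  {"offset":[0,0,-1.0],"rot":[0,0,0],"jaw":1},
  {"offset":[0,0,-0.7],"rot":[0,0,0],"jaw":1},
])

```text
clock: 17.45
eef_pos: [0.53, 0.2571, 0.2193]
orientation: [0.0, 0.914, 0.405, 0.001]
force: [0.3, 0.1, -4.6]
finger_gap: 0.0107
```

Call:
move_arm([
  {"offset":[0,0,-0.3],"rot":[0,0,0],"jaw":1},
  {"offset":[0,0,0],"rot":[0,0,0],"jaw":1},
  {"offset":[0,0,0],"rot":[0,0,0],"jaw":1},
  {"offset":[0,0,0],"rot":[0,0,0],"jaw":1},
  {"offset":[0,0,0],"rot":[0,0,0],"jaw":1},
])

```text
clock: 17.87
eef_pos: [0.5295, 0.2568, 0.2201]
orientation: [0.0, 0.914, 0.405, -0.001]
force: [-0.0, -0.7, -4.8]
finger_gap: 0.0108
```

```bash
python3 - <<'E'
from h import *
st()
f=grab_frame("wrist");P=cloud(f);cv2.imwrite("pics/w9.png",f["frame"])
p=P[sel(P,(.53,.256),.073,.18,.205)];A=np.c_[p[:,:2],np.ones(len(p))];c=np.linalg.lstsq(A,p[:,2],rcond=None)[0];print("plate slope",c[:2].round(4),"z at lug",c@[.53,.256,1],len(p))
f=grab_frame("scene");P=cloud(f);cv2.imwrite("pics/s9.png",cv2.resize(f["frame"][60:260,210:440],None,fx=3,fy=3))
p=P[sel(P,(.53,.256),.073,.184,.2)];A=np.c_[p[:,:2],np.ones(len(p))];c=np.linalg.lstsq(A,p[:,2],rcond=None)[0];print("scene slope",c[:2].round(4),c@[.53,.256,1],len(p))
for d in pinpoint("cover","scene"): print(round(d["confidence"],2),np.round(d["xyz"],4))
E
```

```text
t 17.87 p [0.5295 0.2568 0.2201] xang 47.79 z [-1.1e-03 -6.0e-04 -1.0e+00] F [-0.  -0.7 -4.8] gap 0.0108 j [ 0.45  0.36  0.08  1.3  -0.    1.19]
plate slope [ 0.0128 -0.0147] z at lug 0.19111528818527654 38673
scene slope [ 0.0032 -0.0085] 0.18937818798104908 1009
0.9 [0.5281 0.2568 0.187 ]
0.72 [0.4943 0.4802 0.0071]
0.46 [ 0.6809  0.1347 -0.0031]
```

View pics/s9.png

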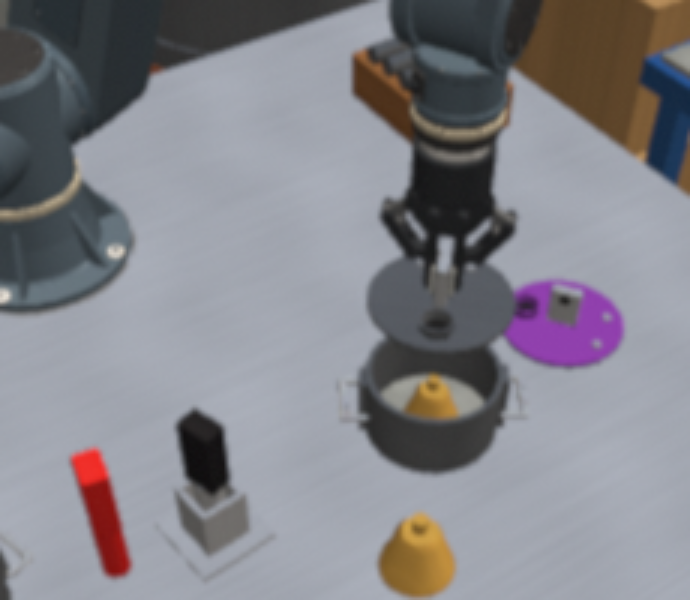

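The cover is up and level, with its underside at about 0.185, 10 cm above the rim. The bell is visible at (432,395). I'm holding it for over two seconds.

Call:
move_arm([
  {"offset":[0,0,0],"rot":[0,0,0],"jaw":1},
  {"offset":[0,0,0],"rot":[0,0,0],"jaw":1},
  {"offset":[0,0,0],"rot":[0,0,0],"jaw":1},
  {"offset":[0,0,0],"rot":[0,0,0],"jaw":1},
  {"offset":[0,0,0],"rot":[0,0,0],"jaw":1},
])

```text
clock: 18.43
eef_pos: [0.5298, 0.2569, 0.2208]
orientation: [0.0, 0.914, 0.405, -0.0]
force: [0.5, 0.1, -5.6]
finger_gap: 0.0106
```

Call:
move_arm([
  {"offset":[0,0,0],"rot":[0,0,0],"jaw":1},
  {"offset":[0,0,0],"rot":[0,0,0],"jaw":1},
  {"offset":[0,0,0],"rot":[0,0,0],"jaw":1},
  {"offset":[0,0,0],"rot":[0,0,0],"jaw":1},
  {"offset":[0,0,0],"rot":[0,0,0],"jaw":1},
])

```text
clock: 18.85
eef_pos: [0.5298, 0.257, 0.2208]
orientation: [0.0, 0.914, 0.405, -0.0]
force: [0.3, 0.1, -5.1]
finger_gap: 0.0105
```

Call:
move_arm([
  {"offset":[0,0,0],"rot":[0,0,0],"jaw":1},
  {"offset":[0,0,0],"rot":[0,0,0],"jaw":1},
  {"offset":[0,0,0],"rot":[0,0,0],"jaw":1},
  {"offset":[0,0,0],"rot":[0,0,0],"jaw":1},
  {"offset":[0,0,0],"rot":[0,0,0],"jaw":1},
])

```text
clock: 19.27
eef_pos: [0.5298, 0.2569, 0.2208]
orientation: [0.0, 0.914, 0.405, -0.0]
force: [-0.2, 0.6, -4.1]
finger_gap: 0.0106
```

Call:
move_arm([
  {"offset":[0,0,0],"rot":[0,0,0],"jaw":1},
  {"offset":[0,0,0],"rot":[0,0,0],"jaw":1},
  {"offset":[0,0,0],"rot":[0,0,0],"jaw":1},
  {"offset":[0,0,0],"rot":[0,0,0],"jaw":1},
  {"offset":[0,0,0],"rot":[0,0,0],"jaw":1},
])

```text
clock: 19.68
eef_pos: [0.5298, 0.2569, 0.2208]
orientation: [0.0, 0.914, 0.405, -0.0]
force: [0.0, -0.3, -5.6]
finger_gap: 0.0106
```

Call:
move_arm([
  {"offset":[0,0,0],"rot":[0,0,0],"jaw":1},
  {"offset":[0,0,0],"rot":[0,0,0],"jaw":1},
  {"offset":[0,0,0],"rot":[0,0,0],"jaw":1},
  {"offset":[0,0,0],"rot":[0,0,0],"jaw":1},
  {"offset":[0,0,0],"rot":[0,0,0],"jaw":1},
])

```text
clock: 20.1
eef_pos: [0.5298, 0.257, 0.2208]
orientation: [0.0, 0.914, 0.405, -0.0]
force: [0.0, -0.7, -5.3]
finger_gap: 0.0109
```

Call:
move_arm([
  {"offset":[0,0,0],"rot":[0,0,0],"jaw":1},
  {"offset":[0,0,0],"rot":[0,0,0],"jaw":1},
  {"offset":[0,0,0],"rot":[0,0,0],"jaw":1},
  {"offset":[0,0,0],"rot":[0,0,0],"jaw":1},
  {"offset":[0,0,0],"rot":[0,0,0],"jaw":1},
])

```text
clock: 20.52
eef_pos: [0.5298, 0.2569, 0.2208]
orientation: [0.0, 0.914, 0.405, -0.0]
force: [-0.7, -0.1, -4.6]
finger_gap: 0.0112
```

```bash
python3 - <<'E'
from h import *
st()
f=grab_frame("wrist");P=cloud(f)
m=sel(P,(.53,.256),.073,.18,.205)&~sel(P,(.563,.226),.03,0,1)&~sel(P,(.53,.256),.03,0,1)
p=P[m];A=np.c_[p[:,:2],np.ones(len(p))];c=np.linalg.lstsq(A,p[:,2],rcond=None)[0];print("slope",c[:2].round(4),"top z",(c@[.53,.256,1]).round(4))
print(close_job()); 
E
```

```text
t 20.52 p [0.5298 0.2569 0.2208] xang 47.79 z [-0.e+00 -1.e-04 -1.e+00] F [-0.7 -0.1 -4.6] gap 0.0112 j [ 0.45  0.36  0.08  1.3  -0.    1.19]
slope [-0.0031  0.0011] top z 0.191
the job is handed in; nothing more can be done
None
```

The job is done and handed in at about 20.5 s, with the arm still holding the large cover up.

- **Pyrometer:** I held its lens about 6 cm above the large cover's pouring hole, pointing straight down, steady for about 1.9 s. It was about 1–2 mm off the hole's axis. I then stood it back upright in its holder and let go; a picture taken after I released it showed it upright and clear of the gripper.
- **Cover:** I lifted it by the lug and held it for about 2.6 s before handing in. The last depth check put the plate's top at 0.191 m, so its underside is 10 cm above the rim. Its slope was under 0.4%, and the bell is visible below.
- **Disagreements:** The cameras differed by up to about 3 mm on where the lug was, so I used their average. An earlier slope reading from the wrist camera, about 2%, had the pouring cup in its fit; leaving the cup out, the plate read level.

No check failed. I moved nothing else; the small mould's cover, the two loose bells and the look-alikes were left alone.

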